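Show how to balance the centrifuge

TASK

Show the trainee how to balance the centrifuge: with the fingertips, swing its half-open clear lid right back to its stop, then point at the balance tube in the rack (the only short screw-cap tube there, the same kind as those in the rotor), and after that at the empty rotor hole straight across from the one loaded tube that has no tube opposite it. Each time keep the fingertips centred a finger's breadth or two above the cap or the hole for two seconds. Touch neither the rotor nor any tube, disturb nothing else on the bench, leave the lid open, and finish with the hand drawn well clear of rotor and rack.

Things in the scene. Friction and masses are not known exactly. Their poses are not given: they have to be found in the camera images.
- centrifuge: Small bench centrifuge, light grey housing 220 mm wide, fixed to the bench. Origin on the bench under the rotor axis, z up; -x is its front (low sloping control panel, reaching to x = -140 mm), +x its back, along which the lid is hinged. Top deck of the housing at z = 105 mm, 100 mm to either side of the axis in x; round open chamber of 176 mm diameter around the rotor.
- lid_hinge (a point): Middle of the lid's hinge line: at x = 100 mm, z = 107 mm in the centrifuge's frame (fixed; same axes as the centrifuge). The hinge line runs along y.
- lid (a joint): Opening angle a of the lid, rad: 0 shut and level, 1.57 upright, 1.85 leaning back against its stop. Starts at 0.7 to 1.1. Stiff hinge: stays where it is left; 2 to 4 N at its front edge swings it. A shallow cover of clear plastic, 204 mm wide, 198 mm front to back, its walls hanging 24 mm down from the top panel when shut; a 12 mm lift tab sticks out in the middle of the front wall.
- lid_front_edge (a point): Middle of the lower rim of the lid's front wall, the edge farthest from the hinge: at opening angle a it is 198 cos(a) mm in front of the hinge line and 198 sin(a) mm above it. A finger standing in front of this edge and pushed towards the hinge swings the lid back.
- rotor: Dark grey rotor, 166 mm across, turning freely about its upright z; leave it as it is. Origin on the axis, 62 mm above the bench; +x points to the loaded tube that has no partner, -x to the empty hole across from it. Six holes 60 degrees apart, mouths leaning inwards by 35 degrees. Three hold tubes, seen as ribbed white screw caps: two face each other, the third faces the hole to point at.
- across_hole (a point): Centre of the mouth (top of its 23 mm collar) of the empty rotor hole to point at, straight across from the loaded tube that has no partner. 104 mm above the bench, 45 mm from the rotor axis. The caps in the rotor rise up to 19 mm above this point, the rotor's rim 6 mm.
- lone_tube_cap (a point): Top centre of the cap of the loaded tube that has no tube opposite it in the rotor; this cap is 22 mm wide.
- rack: Blue plastic tube rack, 76 x 212 mm, 51 mm high, open front and back, fixed. Origin at the centre of its underside, z up, long side along y.
- balance_tube: The balance tube: short frosted tube, 17 mm thick, 72 mm tall with its ribbed white screw cap, 22 mm wide and 13 mm high. Stands in one of the 12 round places of the rack (2 rows of 6, 33 mm apart); which place varies. Origin at its foot, z up. Loose, must not be touched or moved.
- balance_cap (a point): Top centre of the balance tube's cap, 77 mm above the bench.
- snap_tube_1: Short tube, 62 mm tall, with a flat 4 mm snap cap with a small thumb tab. Stands in one of the 12 round places of the rack (2 rows of 6, 33 mm apart); which place varies. Origin at its foot, z up. Loose, must not be touched or moved.
- snap_tube_2: As snap_tube_1.
- tall_tube_1: Tall tube, 118 mm, with a 22 mm ribbed screw cap. Stands in one of the 12 round places of the rack (2 rows of 6, 33 mm apart); which place varies. Origin at its foot, z up. Loose, must not be touched or moved.
- tall_tube_2: As tall_tube_1.
- jar: Glass jar with a foil-covered lid, 74 mm wide and 120 mm tall, origin at the centre of its underside, loose; leave alone.
- pipette_1: Grey hand pipette lying on the bench behind the rack, 245 mm long, 30 mm high, along its x; loose; leave alone.
- pipette_2: As pipette_1.
- marker: Marker pen lying on the bench near the robot, 128 mm long along its x, 15 mm thick; loose; leave alone.
There are look-alikes about, which are no part of the job. Leave any green or pink look-alike of the balance_tube alone.

How it is judged:
By the outcome, as a careful person would: the job done as asked, in the order asked, and still so for the second after the job is handed in, with the robot touching nothing.
It also fails if it takes over 70 s, if anything falls off the work surface, if the arm or the gripper's body presses on something with over 40 N, if the wrist force passes 120 N, or if a joint passes its speed limit or range.

ROBOT

A 6-joint arm with a two-finger parallel gripper is mounted at the origin on the work surface. World frame = base frame: x ahead of the robot, y to its left, z up, the work surface at z = 0. Lengths are in m, angles in degrees, forces in N, time in s.
With the tool pointing down it reaches from about 0.4 to 0.825 m from the base axis. Payload 7 kg.
Tool frame: the origin (TCP) lies between the finger pads; the fingertips stand 14 mm ahead of it and the grasp point (between the pads) lies 5 mm behind it; z points along the fingers, x is the direction in which the jaws open and shut, and the axes are right-handed (so a half turn about z gives the same grasp; the last joint's range is limited). The gripper opens to 88 mm and grips with 3 to 60 N. Pads are 19 mm wide; open, the fingers measure 130 mm over their backs; the gripper's body (78 mm by 193 mm) begins 47 mm behind the grasp point.
Start: joints at [89.273, 20.546, 0.682, 0, -70.136, -16.507], TCP at [0.2, 0.645, 0.241] pointing down, gripper open.
Joint ranges: [-176.03, 176.03], [-82.01, 121.73], [-58.28, 71.71], [-173.87, 95.51], [-174.79, -0.11], [-173.66, 173.66]. Speed limits (degrees/s): [136.94, 136.94, 172.46, 180, 180, 180].

INTERFACE

Orientations are given as [roll, pitch, yaw] about the fixed x, y, z axes, in that order (R = Rz(yaw) Ry(pitch) Rx(roll)).
In Python, from plant import get_state, viewer, close_job gives the robot as it stands.
- The arm moves only by the tool apply_moves, never from a script. Its argument "plan" is a list of rows, each a list of 3 entries, a list of its own where there are three numbers: the closure in counts, from 0 (fully open) to 255 (shut), then the shift along the tool's x, y, z in units of 50 mm (1.0 is 50 mm), then the turn about the tool's z in units of 6 degrees (1.0 is 6 degrees). A call has 1 to 12 rows; each row shifts and turns the commanded pose from where the row before left it, along the tool's axes as they then stand; what a row does not reach is not made up. A row lasts 1/8 s, in which the tool goes at most 62.5 mm and 10.7 degrees, less where a joint would pass 70% of its speed; a pose out of reach is approached as far as the arm can. A call is refused whole if a number of a shift passes 1 or a number of a turn 1, either way. A call with a gripper value outside its range is refused whole. The fingers move at their own pace and stop on an object; "squeeze" is the grip in N (left out, the last holds). Time passes only in rows, so rows that do not move let the fingers close. It gives the time, the measured TCP pose, the force and the opening at its end, in the units of the state.
- get_state(): the state, without advancing time (a new reading comes with each control period).
- viewer.capture(name): name is "scene" or "top" or "wrist"; returns a dict with "frame" (480x640x3 uint8, blue, green, red), "K" (3x3 intrinsics, pixels), "R" (3x3) and "t" (3): a world point X has camera coordinates R X + t; the wrist camera has in their place "mount" (4x4, takes a point from camera to tool coordinates, whose origin is the TCP and whose axes are the tool frame's). Camera axes: x right, y down, z forward; pixel columns grow to the right and rows downward; lengths in m; the calibration is good to about 2 mm. A picture is of the moment at which its call begins: read the wrist's pose just before it. There is no depth.
- close_job(): hands the job in, once; it reports no verdict.
The state is a dict: "time_s": time; "joints": joint angles; "qd": joint speeds; "joint_torque": joint torques, N m; "tcp_pos": TCP position; "eef_rot": TCP orientation; "contact_force": force on the tool from outside, world axes, zero at the start; "moment": the same for the moment, N m; "gripper_width": finger opening in m.
Only numpy, scipy, OpenCV 4.12 (cv2) and the standard library are available. Lean on these libraries where they do the work, as an engineer would, in place of code of your own. Each camera call takes 0.05 s, during which the arm holds its last target.

## Working session

There is one attempt and no reset: what is moved stays moved. The work goes in short steps, Python scripts to look and compute and a tool call to move; the robot and the scene stay as the last step left them, time stands still between calls to the robot, and variables do not carry over. Pictures are saved under pics/ and viewed, and the job is handed in when it is done.

Besides the shell and the picture viewer there is one more tool, called as a command line: name --argument value ..., lists and objects as JSON in quotes. apply_moves: Moves the arm, as the interface text tells. Its arguments: {"type":"object","properties":{"plan":{"type":"array","items":{"type":"array"}},"squeeze":{"type":"number"}},"required":["plan"]}

```bash
mkdir -p pics; ls
python3 - <<'E'
from plant import get_state, viewer
import cv2,numpy as np,pickle
print(get_state())
d={}
for n in ("scene","top","wrist"):
    c=viewer.capture(n); d[n]=c; cv2.imwrite(f"pics/{n}0.png",c["frame"])
    print(n,{k:np.round(v,4).tolist() for k,v in c.items() if k!="frame"})
pickle.dump(d,open("d0.pkl","wb"))
E
```

```text
pics
{'time_s': 0.0, 'joints': array([ 8.92728847e+01,  2.05902070e+01,  6.32764661e-01, -1.99972211e-02,
       -7.01377727e+01, -1.65073300e+01]), 'qd': array([ 0.05463077, -0.01080661,  0.0204597 , -0.02991145,  0.05588448,
        0.03734475]), 'joint_torque': array([ 9.52384798e-04, -5.82716453e+01,  2.93057477e+01,  6.99715421e+00,
        7.24798796e-03, -1.64380212e-04]), 'tcp_pos': array([0.19987186, 0.64421848, 0.23962927]), 'eef_rot': array([-1.79990967e+02, -9.66324447e-02, -1.07241263e+02]), 'contact_force': array([-0.4344004 ,  0.21187236, -0.86493516]), 'moment': array([-0.00588299, -0.01236076, -0.01509697]), 'gripper_width': 0.08780006474219064}
scene {'K': [[493.5522, 0.0, 327.1093], [0.0, 493.5522, 237.3635], [0.0, 0.0, 1.0]], 'R': [[0.8535, 0.5209, 0.0146], [0.2919, -0.4548, -0.8414], [-0.4317, 0.7224, -0.5402]], 't': [-0.4901, -0.0882, 1.3173]}
top {'K': [[457.6169, 0.0, 315.594], [0.0, 457.6169, 234.3789], [0.0, 0.0, 1.0]], 'R': [[0.1188, -0.9929, 0.0046], [-0.9718, -0.1172, -0.2044], [0.2035, 0.0199, -0.9789]], 't': [-0.0752, 0.5751, 0.996]}
wrist {'K': [[380.6503, 0.0, 317.7508], [0.0, 380.6503, 237.2556], [0.0, 0.0, 1.0]], 'mount': [[1.0, -0.001, -0.0006, 0.0006], [0.0011, 0.9623, 0.2721, -0.0736], [0.0003, -0.2721, 0.9623, -0.1438], [0.0, 0.0, 0.0, 1.0]]}
```

View pics/scene0.png

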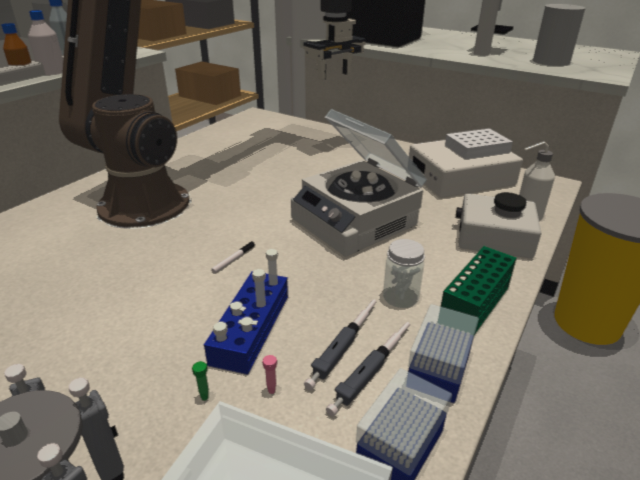

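View pics/top0.png

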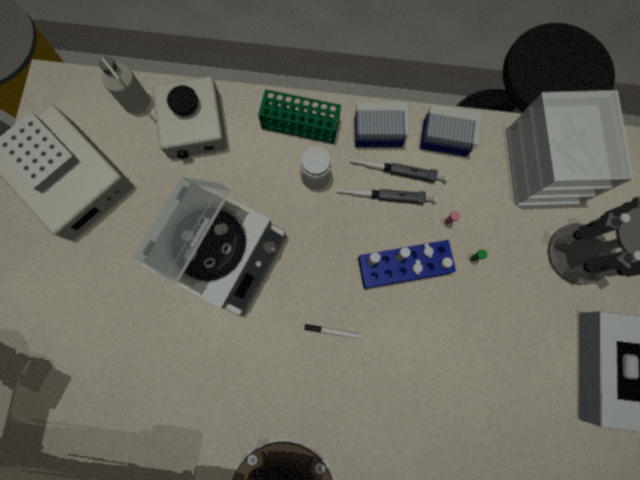

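View pics/wrist0.png

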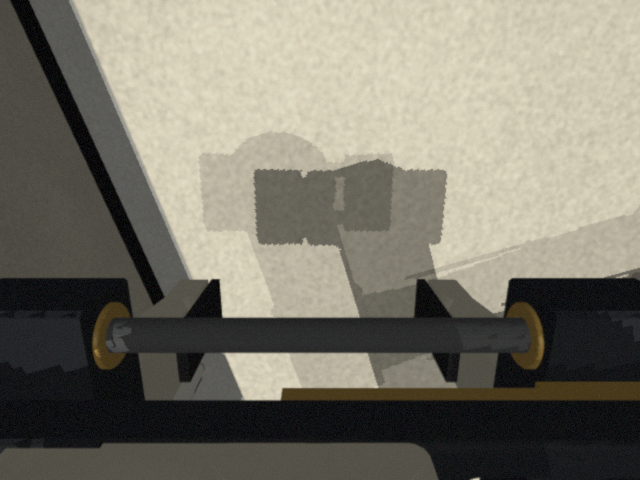

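```bash
cat > h.py <<'E'
import numpy as np,pickle,cv2
def cast(c,u,v,z):
    K,R,t=map(np.array,(c["K"],c["R"],c["t"])); C=-R.T@t
    d=R.T@np.linalg.inv(K)@np.array([u,v,1.]); return C+d*(z-C[2])/d[2]
def proj(c,X):
    p=np.array(c["K"])@(np.array(c["R"])@np.array(X)+np.array(c["t"])); return p[:2]/p[2]
def tri(obs):
    A=np.zeros((3,3));b=np.zeros(3);L=[]
    for c,u,v in obs:
        K,R,t=map(np.array,(c["K"],c["R"],c["t"])); C=-R.T@t
        d=R.T@np.linalg.inv(K)@np.array([u,v,1.]); d/=np.linalg.norm(d);P=np.eye(3)-np.outer(d,d)
        A+=P;b+=P@C;L.append((P,C))
    X=np.linalg.solve(A,b); return X,[np.linalg.norm(P@(X-C)) for P,C in L]
def crop(f,x0,y0,x1,y1,s,name):
    cv2.imwrite(name,cv2.resize(f[y0:y1,x0:x1],None,fx=s,fy=s,interpolation=cv2.INTER_CUBIC))
E
python3 - <<'E'
from h import *
d=pickle.load(open("d0.pkl","rb"))
f=d["top"]["frame"]
crop(f,130,170,290,320,5,"pics/tc.png"); crop(f,350,230,490,300,5,"pics/tr.png")
g=d["scene"]["frame"]
crop(g,285,105,430,250,4,"pics/sc.png"); crop(g,190,240,300,410,3.5,"pics/sr.png")
E
```

```text
(no output)
```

View pics/tc.png

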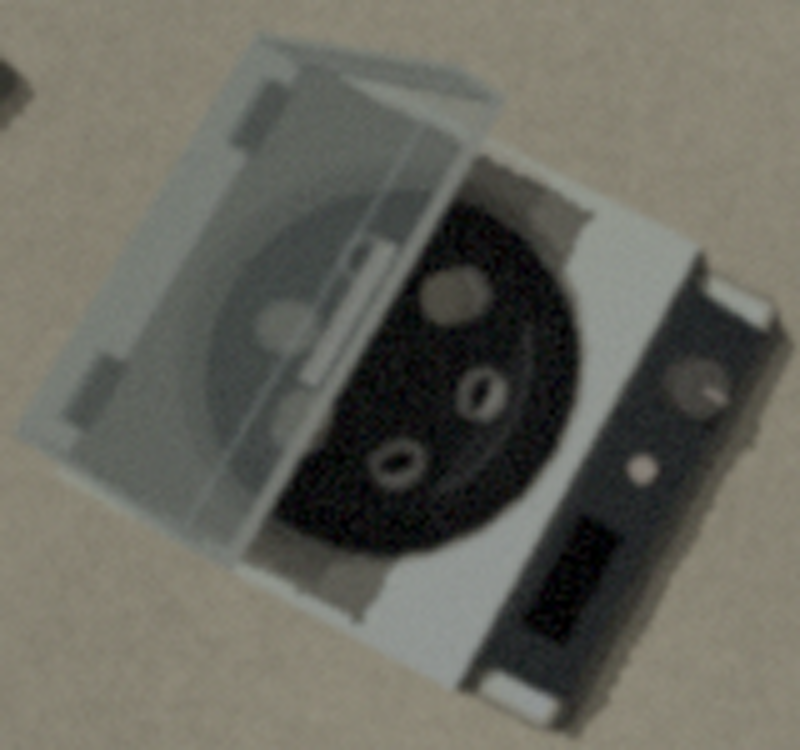

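View pics/tr.png

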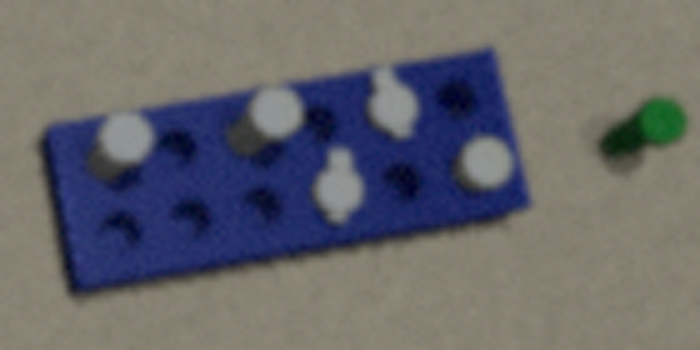

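View pics/sc.png

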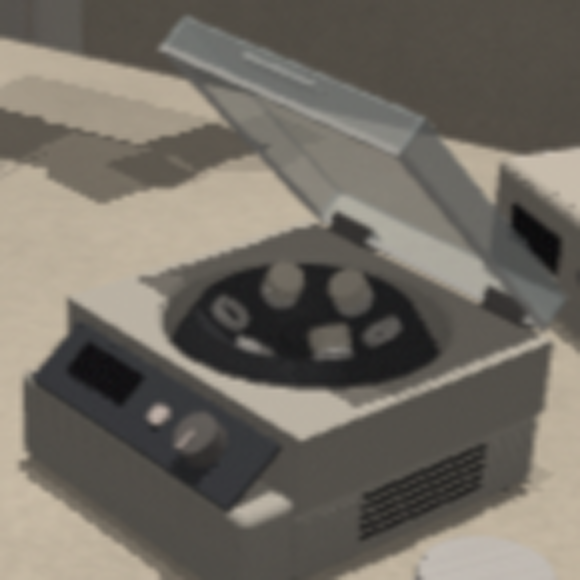

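View pics/sr.png

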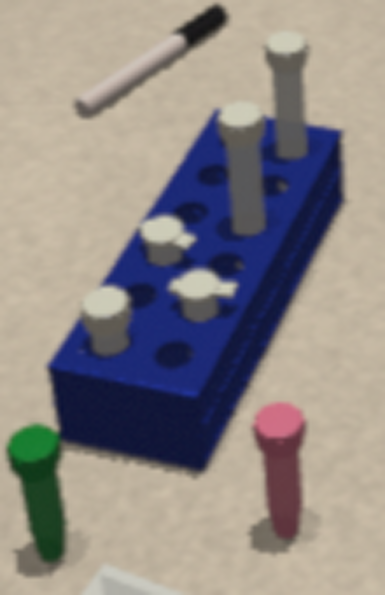

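Run:
```python
from h import *
d=pickle.load(open("d0.pkl","rb"));T=d["top"];S=d["scene"]
np.set_printoptions(precision=4,suppress=True)
a=lambda x,y:(130+x/5,170+y/5)
s=lambda x,y:(285+x/4,105+y/4)
print("front corners",cast(T,*a(697,258),.105),cast(T,*a(457,690),.105))
print("scene deck front corners",cast(S,*s(73,300),.105),cast(S,*s(303,437),.105), "right back",cast(S,*s(548,340),.105))
print("hole top/scene@.104",cast(T,*a(482,393),.104),cast(S,*s(254,347),.104),tri([(T,*a(482,393)),(S,*s(254,347))]))
print("other empties top",cast(T,*a(398,462),.104))
for x,y in((455,295),(285,325),(300,420)): print("cap",cast(T,*a(x,y),.12))
for x,y in((285,270),(352,278),(330,332)): print("capS",cast(S,*s(x,y),.12))
for x,y in((230,312),(383,330)): print("holeS",cast(S,*s(x,y),.104))
b=(350+487/5,230+163/5); bs=(190+106/3.5,240+302/3.5)
print("bal",cast(T,*b,.077),cast(S,*bs,.077),tri([(T,*b),(S,*bs)]))
# lid front edge: scene left/right corners & top
print("talltops",cast(T,350+125/5,230+138/5,.123),cast(T,350+275/5,230+112/5,.123))
print("lid corner A",tri([(T,*a(500,100)),(S,*s(423,122))]),tri([(T,*a(500,100)),(S,*s(402,152))]))
print("lid corner B",tri([(T,*a(235,570)),(S,*s(163,47))]))
print("jar",cast(T,316,160,.12),cast(S,406,251,.12))
```

```text
front corners [0.587  0.0982 0.105 ] [0.3873 0.1734 0.105 ]
scene deck front corners [0.3955 0.1769 0.105 ] [0.5947 0.1047 0.105 ] right back [0.6634 0.287  0.105 ]
hole top/scene@.104 [0.5157 0.1834 0.104 ] [0.5191 0.1847 0.104 ] (array([0.5173, 0.1846, 0.1031]), [np.float64(0.0017341492882864574), np.float64(0.0017341492882866872)])
other empties top [0.4812 0.2148 0.104 ]
cap [0.5546 0.1985 0.12  ]
cap [0.5326 0.2694 0.12  ]
cap [0.4923 0.2557 0.12  ]
capS [0.4993 0.2581 0.12  ]
capS [0.5394 0.2706 0.12  ]
capS [0.5617 0.1982 0.12  ]
holeS [0.484  0.2172 0.104 ]
holeS [0.5737 0.2466 0.104 ]
bal [ 0.5475 -0.3074  0.077 ] [ 0.5522 -0.3055  0.077 ] (array([ 0.5494, -0.3061,  0.0758]), [np.float64(0.0023550713635152277), np.float64(0.002355071363515312)])
talltops [ 0.5315 -0.1398  0.123 ] [ 0.5505 -0.2028  0.123 ]
lid corner A (array([0.6119, 0.1658, 0.2664]), [np.float64(0.01058393429856829), np.float64(0.010583934298568595)]) (array([0.6094, 0.1649, 0.2519]), [np.float64(0.0032128337561732907), np.float64(0.003212833756173179)])
lid corner B (array([0.4199, 0.2331, 0.2531]), [np.float64(0.003413883668221216), np.float64(0.0034138836682212283)])
jar [0.7371 0.0122 0.12  ] [0.7442 0.0049 0.12  ]
```

Rack candidates (top image): white screw cap short at (447,263), tall screw caps at (375,258) and (405,252), flat snap caps at (429,251) and (418,268), with the green (482,254) and pink (452,218) look-alikes outside. My choice is (447,263), the only short white screw cap in the rack; the crop and the scene view at (220,326) confirm it.

In the rotor, the caps are at (221,229), (187,235) and (190,254). The first and third face each other, so (187,235) is the lone tube and the hole across from it is at (226,249), which is world ~(0.517,0.184).

First I raise the hand, close the fingers and turn.

apply_moves --plan '[[0,[0,0,-1],1],[60,[0,0,-1],1],[120,[0,0,-1],1],[180,[0,0,-1],1],[255,[0,0,0],1],[255,[0,0,0],1],[255,[0,0,0],1],[255,[0,0,0],1],[255,[0,0,0],1],[255,[0,0,0],1],[255,[0,0,0],1],[255,[0,0,0],1]]' --squeeze 10

```text
time_s: 1.65
tcp_pos: [0.1999, 0.6446, 0.4401]
eef_rot: [-180.0, -0.0, -179.4]
contact_force: [-0.1, 0.2, -0.0]
gripper_width: 0.0004
```

apply_moves --plan '[[255,[0,0,0],1],[255,[0,0,0],1],[255,[0,0,0],1],[255,[0,0,0],0.5],[255,[0,0,0],0]]'

```text
time_s: 2.28
tcp_pos: [0.1999, 0.6446, 0.4402]
eef_rot: [-180.0, 0.0, 159.8]
contact_force: [-0.3, 0.1, 0.3]
gripper_width: 0.0006
```

```bash
cat >> h.py <<'E'
def Rm(rpy):
    from scipy.spatial.transform import Rotation as Ro
    return Ro.from_euler("xyz",rpy,degrees=True).as_matrix()
def togo(x,y,z):
    from plant import get_state
    s=get_state(); R=Rm(s["eef_rot"]); v=R.T@(np.array([x,y,z])-s["tcp_pos"])/.05
    print("t",round(s["time_s"],2),"tcp",np.round(s["tcp_pos"],4),"rot",np.round(s["eef_rot"],2),"F",np.round(s["contact_force"],1),"w",round(s["gripper_width"],4),"units",np.round(v,3),"q",np.round(s["joints"],0))
E
python3 -c "
from h import *
togo(.48,.105,.44)"
```

```text
t 2.27 tcp [0.1999 0.6446 0.4402] rot [-179.97    0.    159.79] F [-0.3  0.1  0.3] w 0.0006 units [-8.984 -8.193  0.01 ] q [  89.   18.   22.   -0.  -94. -109.]
```

apply_moves --plan '[[255,[-0.75,-0.68,0],0],[255,[-0.75,-0.68,0],0],[255,[-0.75,-0.68,0],0],[255,[-0.75,-0.68,0],0],[255,[-0.75,-0.68,0],0],[255,[-0.75,-0.68,0],0],[255,[-0.75,-0.68,0],0],[255,[-0.75,-0.68,0],0],[255,[-0.75,-0.68,0],0],[255,[-0.75,-0.68,0],0],[255,[-0.75,-0.68,0],0],[255,[-0.75,-0.68,0],0]]'

```text
time_s: 3.78
tcp_pos: [0.4815, 0.1046, 0.4407]
eef_rot: [180.0, 0.0, 159.9]
contact_force: [0.3, 1.0, -0.6]
gripper_width: 0.0004
```

Run:
```python
from h import *
from plant import viewer,get_state
togo(.4975,.152,.2445)
c=viewer.capture("wrist"); s=get_state(); cv2.imwrite("pics/w1.png",c["frame"])
R=Rm(s["eef_rot"]);M=np.array(c["mount"])
Rc=(R@M[:3,:3]).T; C=s["tcp_pos"]+R@M[:3,3]
pickle.dump(dict(frame=c["frame"],K=c["K"],R=Rc,t=-Rc@C),open("w1.pkl","wb"))
```

```text
t 3.77 tcp [0.4815 0.1046 0.4407] rot [1.7997e+02 1.0000e-02 1.5987e+02] F [ 0.3  1.  -0.6] w 0.0004 units [0.026 0.998 3.925] q [ 35.  -1.  -0.  -0. -91. -55.]
```

View pics/w1.png

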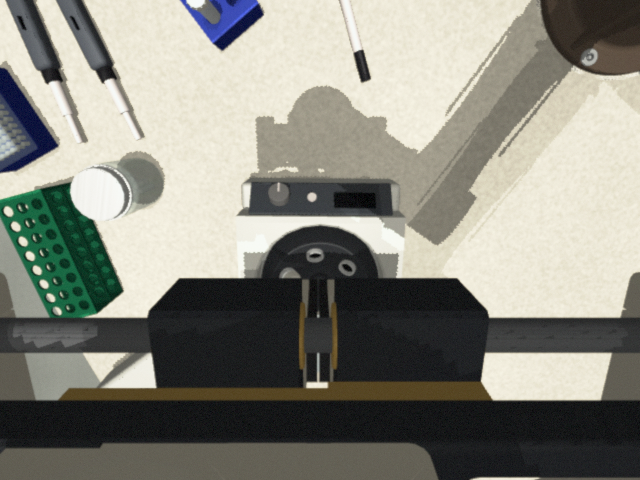

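Run:
```python
from h import *
w=pickle.load(open("w1.pkl","rb")); f=w["frame"]
crop(f,225,165,425,285,4,"pics/w1c.png")
print(cast(w,316,255,.104),cast(w,347,268,.104)); print(cast(w,238,214,.105),cast(w,405,217,.105))
```

```text
[0.5159627  0.18058943 0.104     ] [0.48333147 0.21223196 0.104     ]
[0.59067542 0.09337993 0.105     ] [0.39025382 0.1716807  0.105     ]
```

View pics/w1c.png

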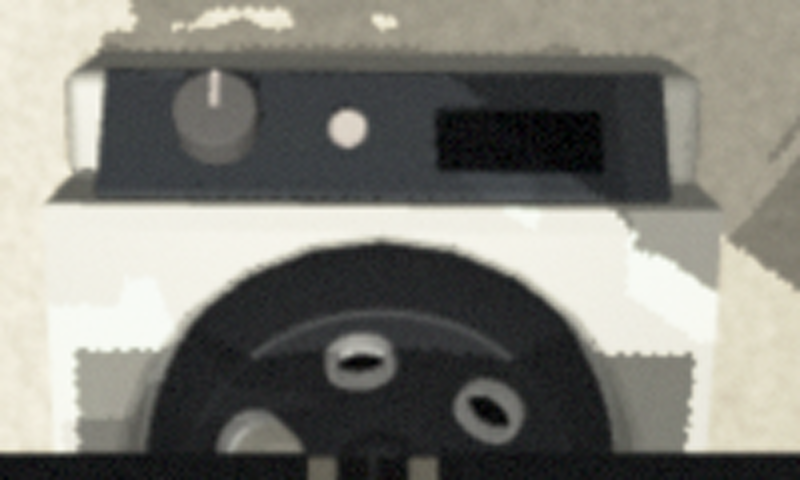

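apply_moves --plan '[[255,[0,0,1],0],[255,[0,0,1],0],[255,[0,0,1],0],[255,[0,0.3,0.9],0],[255,[0,0.3,0],0],[255,[0,0,0],0]]'

```text
time_s: 4.58
tcp_pos: [0.4928, 0.1356, 0.2473]
eef_rot: [180.0, 0.1, 159.9]
contact_force: [-0.7, -0.1, 0.8]
gripper_width: 0.0006
```

Run:
```python
from h import *
from plant import viewer
togo(.4975,.152,.2445)
T=viewer.capture("top");S=viewer.capture("scene")
crop(T["frame"],130,170,290,320,5,"pics/tc2.png");crop(S["frame"],285,75,430,220,5,"pics/sc2.png")
```

```text
t 4.58 tcp [0.4928 0.1356 0.2473] rot [1.7996e+02 9.0000e-02 1.5988e+02] F [-0.7 -0.1  0.8] w 0.0006 units [0.024 0.34  0.056] q [ 37.   5. -19.   0. -66. -58.]
```

View pics/tc2.png

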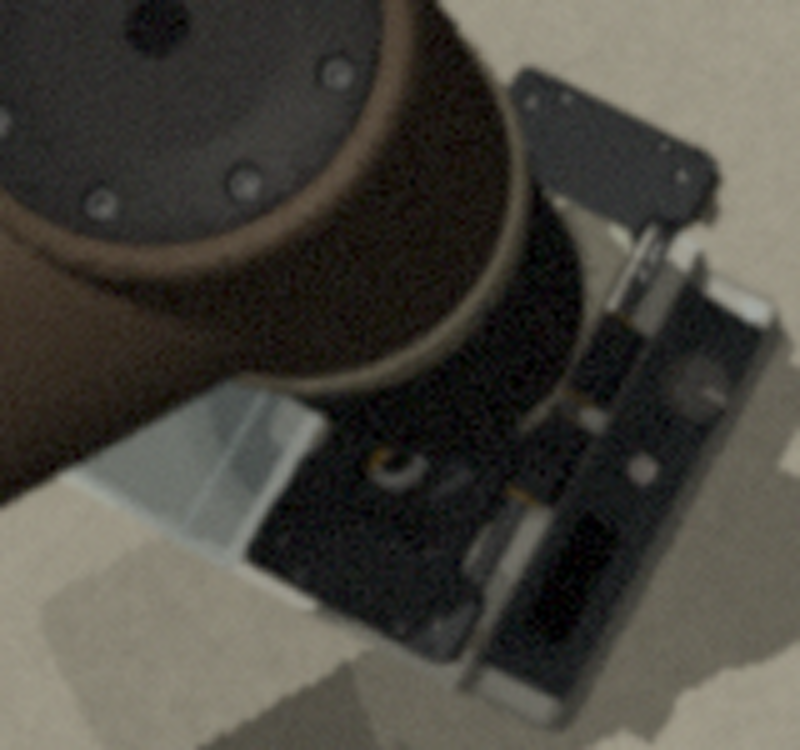

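View pics/sc2.png

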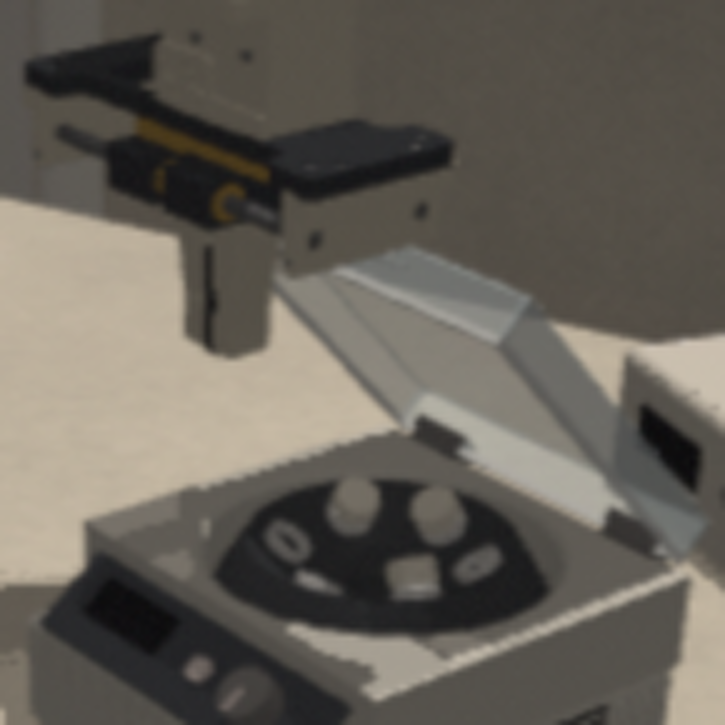

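apply_moves --plan '[[255,[0,0.4,0.04],0],[255,[0,0.4,0],0],[255,[0,0.2,0],0],[255,[0,0.2,0],0],[255,[0,0.1,0],0],[255,[0,0,0],0]]'

```text
time_s: 5.42
tcp_pos: [0.5131, 0.193, 0.2446]
eef_rot: [-179.7, -0.0, 159.8]
contact_force: [-6.7, -9.2, 12.3]
gripper_width: 0.0004
```

Run:
```python
from h import *
from plant import viewer
togo(.4975,.152,.2445)
S=viewer.capture("scene")
crop(S["frame"],285,75,430,220,5,"pics/sc3.png")
```

```text
t 5.42 tcp [0.5131 0.193  0.2446] rot [-1.7970e+02 -1.0000e-02  1.5977e+02] F [-6.7 -9.2 12.3] w 0.0004 units [ 0.009 -0.878  0.007] q [ 41.   9. -15.   0. -67. -61.]
```

View pics/sc3.png

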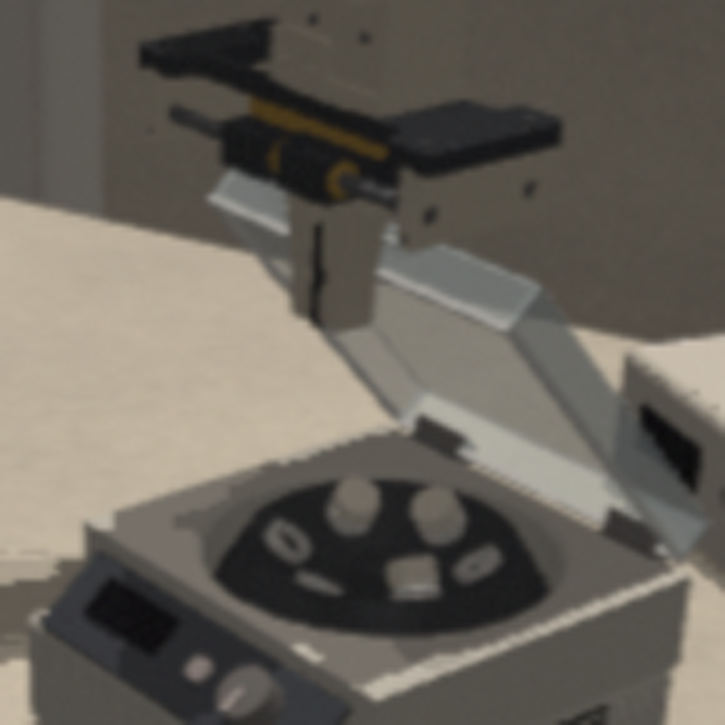

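apply_moves --plan '[[255,[0,-0.4,0],0],[255,[0,0,-0.24],0],[255,[0,0.2,0],0],[255,[0,0,0],0]]'

```text
time_s: 5.98
tcp_pos: [0.511, 0.187, 0.2555]
eef_rot: [180.0, 0.0, 159.8]
contact_force: [-0.1, 0.3, -0.8]
gripper_width: 0.0005
```

Run:
```python
from h import *
from plant import viewer
togo(.5131,.193,.2566)
S=viewer.capture("scene");T=viewer.capture("top")
crop(S["frame"],300,90,420,190,6,"pics/sc4.png")
```

```text
t 5.97 tcp [0.511  0.187  0.2555] rot [1.7997e+02 1.0000e-02 1.5980e+02] F [-0.1  0.3 -0.8] w 0.0005 units [ 0.001  0.127 -0.023] q [ 41.   8. -15.  -0. -68. -61.]
```

View pics/sc4.png

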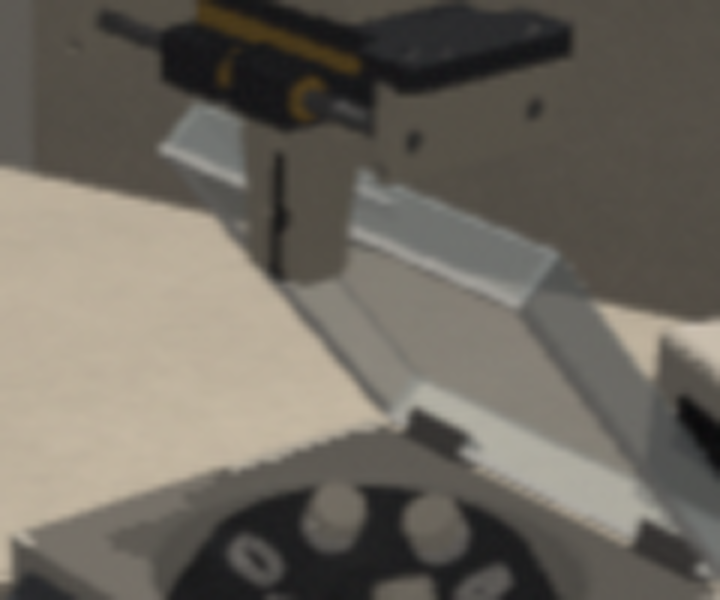

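apply_moves --plan '[[255,[0,0.12,0],0],[255,[0,0.09,-0.07],0],[255,[0,0.09,-0.07],0],[255,[0,0.09,-0.07],0]]'

```text
time_s: 6.58
tcp_pos: [0.5173, 0.2045, 0.2662]
eef_rot: [-180.0, -0.0, 159.8]
contact_force: [0.1, -1.7, -1.3]
gripper_width: 0.0004
```

Run:
```python
from h import *
from plant import viewer
togo(.5131,.193,.2566)
S=viewer.capture("scene")
crop(S["frame"],300,90,420,190,6,"pics/sc5.png")
```

```text
t 6.58 tcp [0.5173 0.2045 0.2662] rot [-1.7998e+02 -2.0000e-02  1.5976e+02] F [ 0.1 -1.7 -1.3] w 0.0004 units [-0.001 -0.244  0.192] q [ 42.   8. -12.  -0. -69. -62.]
```

View pics/sc5.png

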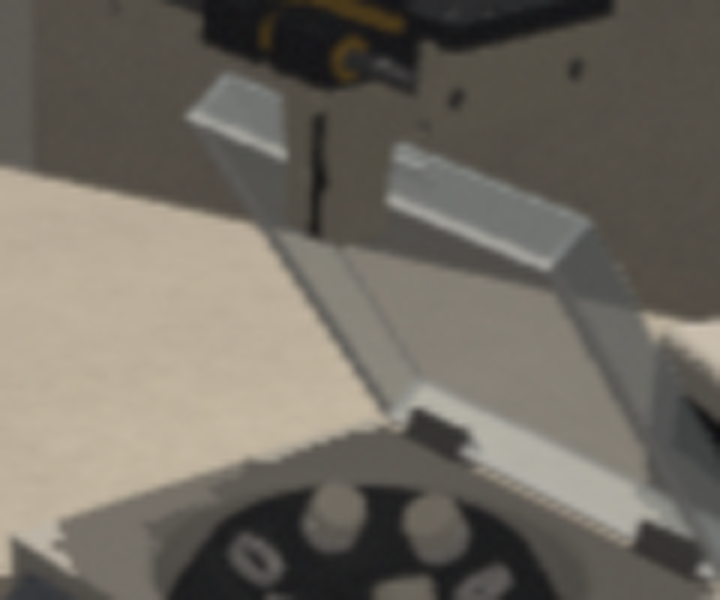

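apply_moves --plan '[[255,[0,0.2,-0.13],0],[255,[0,0.2,-0.13],0],[255,[0,0.21,-0.1],0],[255,[0,0.22,-0.1],0],[255,[0,0.22,-0.07],0],[255,[0,0.23,-0.07],0],[255,[0,0.23,-0.04],0],[255,[0,0.23,-0.04],0],[255,[0,0,0],0]]'

```text
time_s: 7.75
tcp_pos: [0.5476, 0.287, 0.2996]
eef_rot: [180.0, -0.0, 159.8]
contact_force: [-0.4, -0.6, -0.0]
gripper_width: 0.0006
```

Run:
```python
from h import *
from plant import viewer
togo(.5131,.193,.2566)
S=viewer.capture("scene")
crop(S["frame"],300,70,440,190,5,"pics/sc6.png")
```

```text
t 7.75 tcp [0.5476 0.287  0.2996] rot [ 1.7999e+02 -2.0000e-02  1.5980e+02] F [-0.4 -0.6 -0. ] w 0.0006 units [-0.003 -2.003  0.859] q [ 46.  13.  -2.  -0. -75. -66.]
```

View pics/sc6.png

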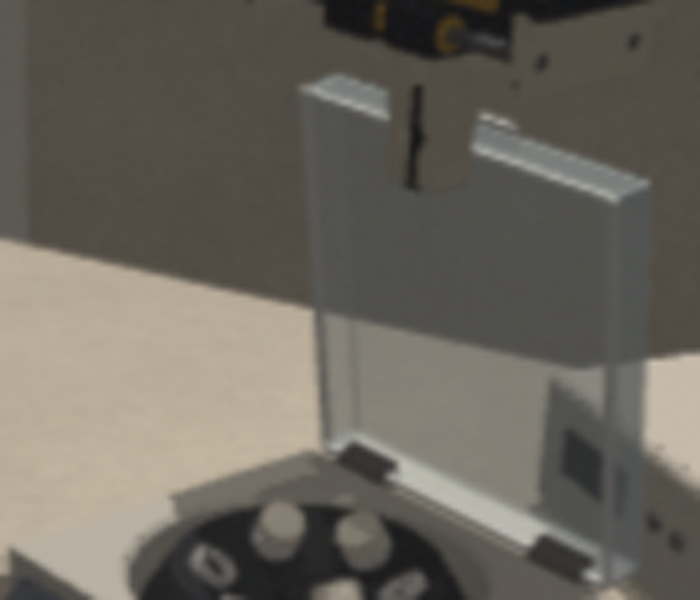

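apply_moves --plan '[[255,[0,0.23,0],0],[255,[0,0.23,0],0],[255,[0,0.23,0.02],0],[255,[0,0.23,0.04],0],[255,[0,0.23,0.06],0],[255,[0,0.23,0.06],0],[255,[0,0.1,0],0],[255,[0,0.06,0],0],[255,[0,0,0],0]]'

```text
time_s: 8.93
tcp_pos: [0.574, 0.3583, 0.291]
eef_rot: [180.0, -0.0, 159.8]
contact_force: [0.3, 0.4, -0.1]
gripper_width: 0.0005
```

Run:
```python
from h import *
togo(.5131,.193,.2566)
```

```text
t 8.93 tcp [0.574  0.3583 0.291 ] rot [179.98  -0.   159.77] F [ 0.3  0.4 -0.1] w 0.0005 units [ 0.    -3.524  0.688] q [ 48.  19.   5.  -0. -76. -69.]
```

apply_moves --plan '[[255,[0,0.06,0],0],[255,[0,0.05,0],0],[255,[0,0.05,0],0]]'

```text
time_s: 9.3
tcp_pos: [0.5767, 0.3656, 0.2911]
eef_rot: [-180.0, -0.0, 159.8]
contact_force: [-1.3, -6.1, -0.8]
gripper_width: 0.0007
```

apply_moves --plan '[[255,[0,0.05,0],0]]'

```text
time_s: 9.43
tcp_pos: [0.5768, 0.3659, 0.291]
eef_rot: [-179.7, -0.0, 159.7]
contact_force: [-5.5, -13.0, 2.8]
gripper_width: 0.0003
```

apply_moves --plan '[[255,[0,0.04,0],0]]'

```text
time_s: 9.55
tcp_pos: [0.5769, 0.366, 0.2909]
eef_rot: [-179.5, -0.1, 159.7]
contact_force: [-6.9, -17.6, 4.5]
gripper_width: 0.0006
```

The force climbs with no further motion, so the lid is at its stop. I back off and look.

apply_moves --plan '[[255,[0,-0.4,0],0],[255,[0,-0.8,0],0],[255,[0,-1,0],0],[255,[0,-1,0],0],[255,[0,-1,0],0],[255,[0,-0.5,0],0],[255,[0,0,0],0]]'

```text
time_s: 10.42
tcp_pos: [0.497, 0.1485, 0.2921]
eef_rot: [179.9, 0.1, 159.7]
contact_force: [0.6, 0.3, -0.1]
gripper_width: 0.0008
```

Run:
```python
from h import *
from plant import viewer
togo(.5485,-.3065,.25)
S=viewer.capture("scene")
crop(S["frame"],270,60,430,220,4,"pics/sc7.png")
```

```text
t 10.43 tcp [0.497  0.1485 0.2921] rot [1.7989e+02 7.0000e-02 1.5970e+02] F [ 0.6  0.3 -0.1] w 0.0008 units [-4.122 -8.18   0.831] q [ 38.   4. -14.   0. -72. -59.]
```

View pics/sc7.png

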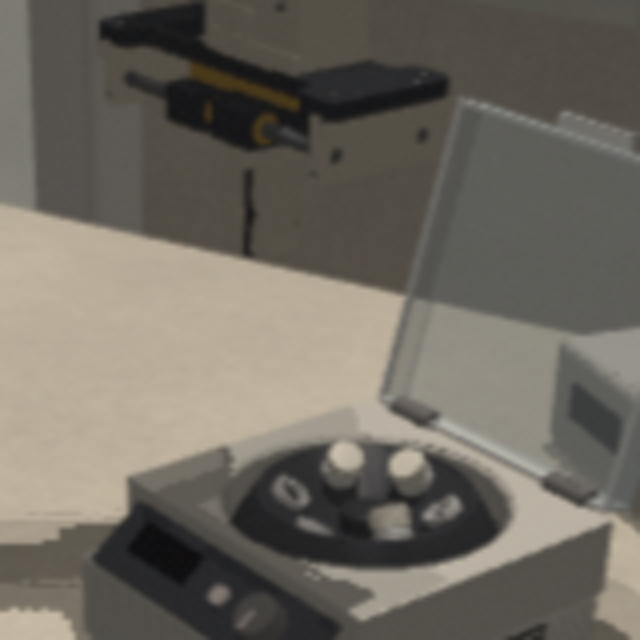

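apply_moves --plan '[[255,[-0.41,-0.8,0],0],[255,[-0.41,-0.8,0],0],[255,[-0.41,-0.8,0],0],[255,[-0.41,-0.8,0],0],[255,[-0.41,-0.8,0],0],[255,[-0.41,-0.8,0],0],[255,[-0.41,-0.8,0],0],[255,[-0.41,-0.8,0.4],0],[255,[-0.8,0,0.4],0],[255,[0,0,0],0]]'

```text
time_s: 11.72
tcp_pos: [0.5795, -0.2219, 0.2472]
eef_rot: [-179.9, -0.3, 159.7]
contact_force: [-0.3, 0.6, 1.0]
gripper_width: 0.0004
```

```bash
cat >> h.py <<'E'
def wcap(name):
    from plant import viewer,get_state
    s=get_state(); c=viewer.capture("wrist"); cv2.imwrite(f"pics/{name}.png",c["frame"])
    R=Rm(s["eef_rot"]);M=np.array(c["mount"]);Rc=(R@M[:3,:3]).T; C=s["tcp_pos"]+R@M[:3,3]
    w=dict(frame=c["frame"],K=c["K"],R=Rc,t=-Rc@C); pickle.dump(w,open(name+".pkl","wb")); return w
E
python3 - <<'E'
from h import *
togo(.5485,-.3065,.25)
w=wcap("w2"); print(proj(w,[.5485,-.3065,.077]))
E
```

```text
t 11.72 tcp [ 0.5795 -0.2219  0.2472] rot [-179.93   -0.27  159.71] F [-0.3  0.6  1. ] w 0.0004 units [-0.005 -1.802 -0.053] q [ -3.  15.  -6.  -0. -69. -17.]
[316.73664053 108.24661001]
```

View pics/w2.png

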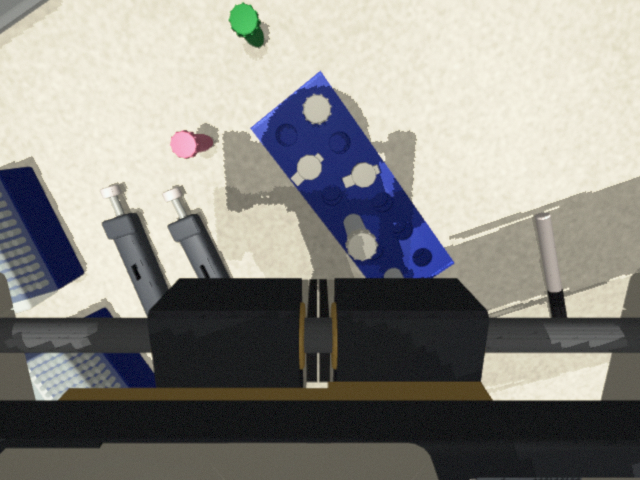

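The wrist view shows the ribbed short cap at (317,108), within a pixel of where my estimate predicts it. I move over it and descend.

apply_moves --plan '[[255,[0,-0.6,0],0],[255,[0,-0.6,0],0],[255,[0,-0.6,0],0],[255,[0,0,0],0],[255,[0,0,0.8],0],[255,[0,0,0.8],0],[255,[0,0,0.5],0],[255,[0,0,0.4],0],[255,[0,0,0],0],[255,[0,0,0],0]]'

```text
time_s: 13.02
tcp_pos: [0.5477, -0.3054, 0.1273]
eef_rot: [-180.0, 0.1, 159.8]
contact_force: [0.4, 0.2, 0.8]
gripper_width: 0.0004
```

Run:
```python
from h import *
from plant import viewer
togo(.5485,-.3065,.118)
T=viewer.capture("top");S=viewer.capture("scene")
a=cv2.resize(S["frame"][230:390,170:310],None,fx=3,fy=3);b=cv2.resize(T["frame"][220:300,370:490],None,fx=3,fy=3)
o=np.zeros((480,420+360,3),np.uint8);o[:,:420]=a;o[:240,420:]=b;cv2.imwrite("pics/p1.png",o)
```

```text
t 13.03 tcp [ 0.5477 -0.3054  0.1273] rot [-1.7999e+02  9.0000e-02  1.5983e+02] F [0.4 0.2 0.8] w 0.0004 units [-0.022 -0.014  0.186] q [-11.  21. -14.   0. -55.  -9.]
```

View pics/p1.png

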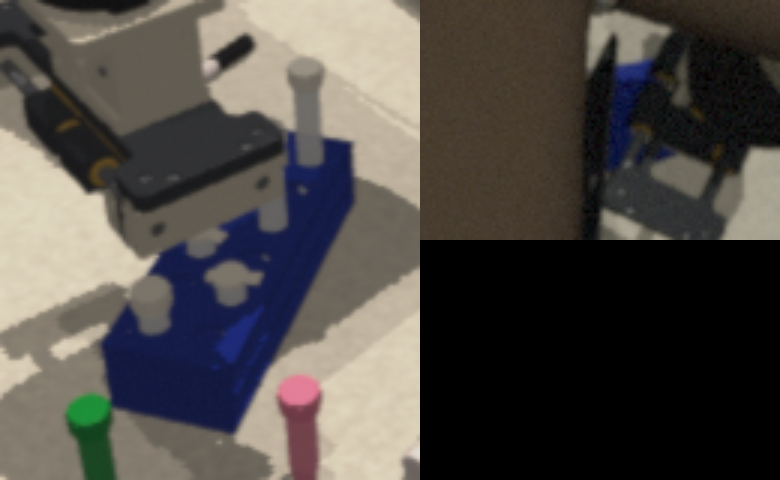

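Run:
```python
from h import *
d=pickle.load(open("d0.pkl","rb"));S=d["scene"]
for X in([.5477,-.3054,.113],[.5477,-.3054,.18],[.548+.09,-.305-.033,.18]): print((proj(S,X)-[170,230])*3)
```

```text
[137.79469829 236.03246091]
[123.86801073 136.78537916]
[219.86425966 234.06885317]
```

apply_moves --plan '[[255,[-0.02,-0.02,0.19],0],[255,[0,0,0],0],[255,[0,0,0],0],[255,[0,0,0],0]]'

```text
time_s: 13.62
tcp_pos: [0.5473, -0.3073, 0.1167]
eef_rot: [-180.0, 0.0, 159.8]
contact_force: [-0.5, 0.4, -0.1]
gripper_width: 0.0006
```

Run:
```python
from h import *
w=pickle.load(open("w2.pkl","rb")); f=w["frame"]
sub=f[85:135,290:345]; hsv=cv2.cvtColor(sub,cv2.COLOR_BGR2HSV)
m=((hsv[...,1]<70)&(hsv[...,2]>110)).astype(np.uint8)
n,l,st,ce=cv2.connectedComponentsWithStats(m)
i=l[24,27]; c=ce[i]+[290,85]; print(st[i],c,cast(w,*c,.077))
crop(f,270,60,370,150,6,"pics/w2c.png")
```

```text
[ 12   9  30  31 666] [316.47447447 108.52252252] [ 0.5487638  -0.30637938  0.077     ]
```

View pics/w2c.png

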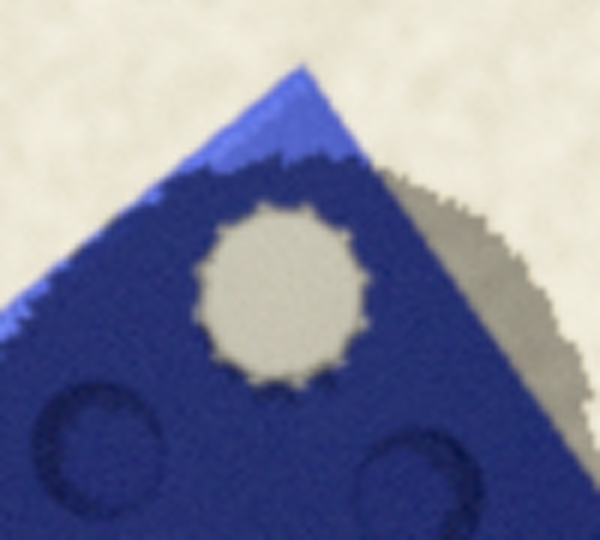

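apply_moves --plan '[[255,[-0.03,0.03,0],0],[255,[0,0,0],0],[255,[0,0,0],0],[255,[0,0,0],0],[255,[0,0,0],0],[255,[0,0,0],0],[255,[0,0,0],0],[255,[0,0,0],0],[255,[0,0,0],0],[255,[0,0,0],0],[255,[0,0,0],0],[255,[0,0,0],0]]'

```text
time_s: 15.12
tcp_pos: [0.5492, -0.3063, 0.1166]
eef_rot: [-180.0, -0.0, 159.8]
contact_force: [0.7, -0.7, -0.1]
gripper_width: 0.0003
```

apply_moves --plan '[[255,[0,0,0],0],[255,[0,0,0],0],[255,[0,0,0],0],[255,[0,0,0],0],[255,[0,0,0],0],[255,[0,0,0],0],[255,[0,0,0],0],[255,[0,0,0],0],[255,[0,0,0],0],[255,[0,0,0],0],[255,[0,0,0],0],[255,[0,0,0],0]]'

```text
time_s: 16.62
tcp_pos: [0.5492, -0.3063, 0.1166]
eef_rot: [-180.0, 0.0, 159.8]
contact_force: [-0.5, 0.4, -0.0]
gripper_width: 0.0005
```

apply_moves --plan '[[255,[0,0,-0.4],0],[255,[0,0,-0.8],0],[255,[0,0,-1],0],[255,[0,0,-1],0],[255,[0,0,0],0]]'

```text
time_s: 17.25
tcp_pos: [0.551, -0.3071, 0.2817]
eef_rot: [-180.0, 0.5, 159.8]
contact_force: [-0.0, -0.2, -0.5]
gripper_width: 0.0005
```

Run:
```python
from h import *
togo(.497,.13,.272)
```

```text
t 17.25 tcp [ 0.551  -0.3071  0.2817] rot [-180.      0.49  159.79] F [-0.  -0.2 -0.5] w 0.0005 units [4.036 7.831 0.16 ] q [-11.  15.  -2.   0. -73.  -9.]
```

apply_moves --plan '[[255,[0.4,0.8,0],0],[255,[0.4,0.9,0],0],[255,[0.4,0.9,0],0],[255,[0.4,0.9,0],0],[255,[0.4,0.9,0],0],[255,[0.4,0.9,0],0],[255,[0.4,0.9,0],0],[255,[0.4,0.9,0],0],[255,[0.4,0.9,0],0],[255,[0.4,0.9,0],0],[255,[0,0.9,0],0],[255,[0,0.7,0],0]]'

```text
time_s: 18.75
tcp_pos: [0.5429, 0.2573, 0.2759]
eef_rot: [-180.0, -0.0, 159.8]
contact_force: [0.1, 0.7, -0.3]
gripper_width: 0.0007
```

apply_moves --plan '[[255,[0,0,0],0],[255,[0,0,0],0]]'

```text
time_s: 19.0
tcp_pos: [0.5426, 0.2551, 0.2758]
eef_rot: [-179.9, -0.0, 159.8]
contact_force: [-0.8, 0.1, 0.7]
gripper_width: 0.0003
```

Run:
```python
from h import *
togo(.517,.183,.27)
w=wcap("w3"); print(proj(w,[.517,.183,.104]))
f=w["frame"];crop(f,220,40,420,190,4,"pics/w3c.png")
```

```text
t 19.0 tcp [0.5426 0.2551 0.2758] rot [-1.7993e+02 -4.0000e-02  1.5977e+02] F [-0.8  0.1  0.7] w 0.0003 units [-0.018 -1.53   0.118] q [ 44.  12.  -6.  -0. -72. -64.]
[316.87555654 126.37150625]
```

View pics/w3.png

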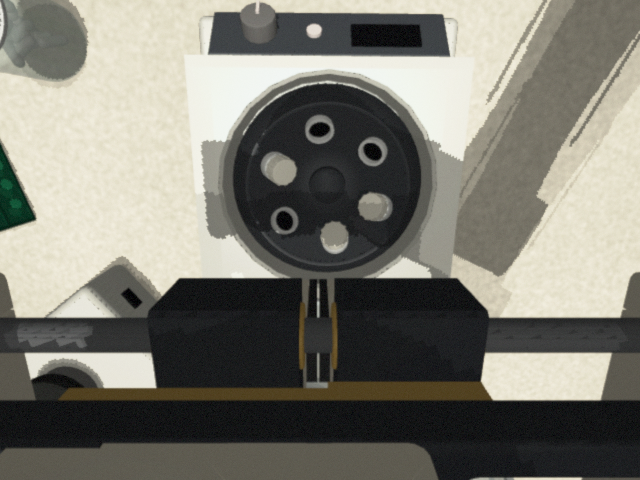

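View pics/w3c.png

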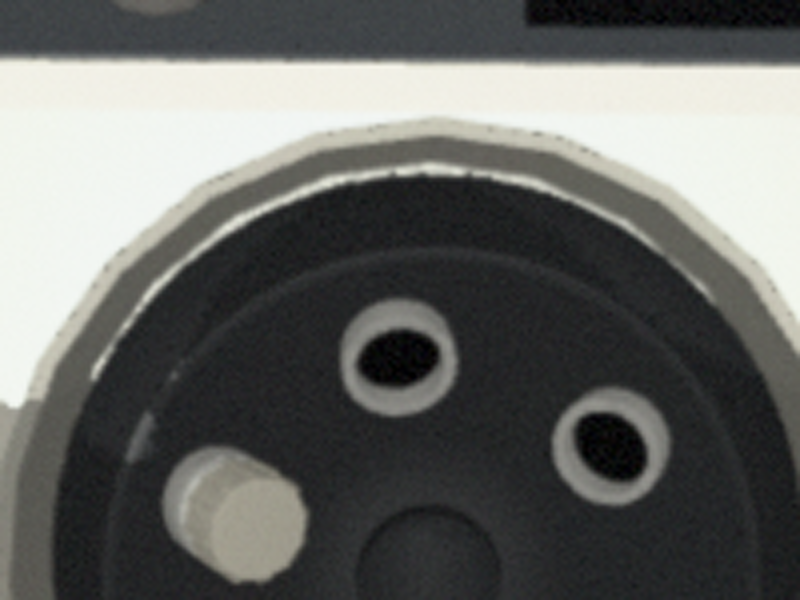

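All six holes show. The pair is (279,169) and (375,207), the lone tube is at (334,238), and the empty hole across from it is at (320,129).

Run:
```python
from h import *
w=pickle.load(open("w3.pkl","rb"));print(cast(w,320,129.25,.104))
togo(.517,.1825,.145)
```

```text
[0.51542778 0.18593226 0.104     ]
t 19.05 tcp [0.5427 0.2548 0.2762] rot [-1.7996e+02 -3.0000e-02  1.5975e+02] F [-0.2 -0.3 -0.5] w 0.0004 units [-0.019 -1.532  2.624] q [ 44.  12.  -6.  -0. -72. -64.]
```

apply_moves --plan '[[255,[0.02,-0.5,0],0],[255,[0,-0.5,0],0],[255,[0,-0.49,0],0],[255,[0,0,0],0],[255,[0,0,0.8],0],[255,[0,0,0.8],0],[255,[0,0,0.5],0],[255,[0,0,0.3],0],[255,[0,0,0],0],[255,[0,0,0],0]]'

```text
time_s: 20.3
tcp_pos: [0.5171, 0.1863, 0.1577]
eef_rot: [179.9, 0.1, 159.8]
contact_force: [0.1, -0.8, 0.0]
gripper_width: 0.0002
```

Run:
```python
from h import *
from plant import viewer
togo(.516,.185,.145)
S=viewer.capture("scene")
crop(S["frame"],285,75,435,225,4,"pics/sc8.png")
```

```text
t 20.3 tcp [0.5171 0.1863 0.1577] rot [1.7993e+02 6.0000e-02 1.5978e+02] F [ 0.1 -0.8  0. ] w 0.0002 units [ 0.011 -0.032  0.254] q [ 40.  13. -22.   0. -55. -60.]
```

View pics/sc8.png

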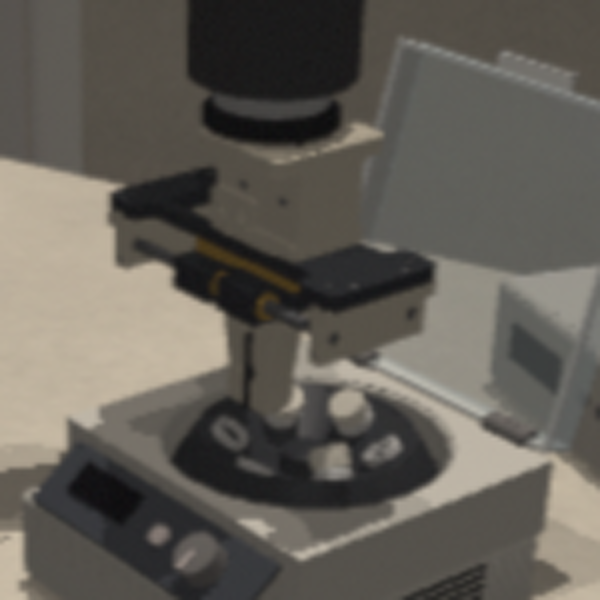

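apply_moves --plan '[[255,[0.01,-0.03,0.22],0],[255,[0,0,0],0],[255,[0,0,0],0],[255,[0,0,0],0]]'

```text
time_s: 20.85
tcp_pos: [0.5155, 0.1848, 0.1457]
eef_rot: [180.0, 0.0, 159.8]
contact_force: [0.2, 0.7, 0.0]
gripper_width: 0.0005
```

Run:
```python
from h import *
from plant import viewer
togo(.516,.185,.145)
S=viewer.capture("scene")
crop(S["frame"],320,140,410,205,8,"pics/sc9.png")
```

```text
t 20.85 tcp [0.5155 0.1848 0.1457] rot [1.7999e+02 1.0000e-02 1.5977e+02] F [0.2 0.7 0. ] w 0.0005 units [-0.007  0.007  0.015] q [ 40.  13. -23.   0. -54. -60.]
```

View pics/sc9.png

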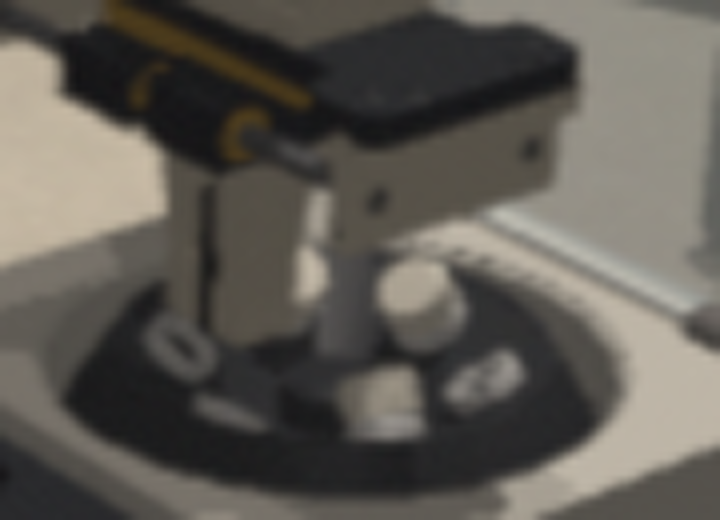

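The fingertips are centred over the empty hole, with clearance to the caps and no contact. I hold, then withdraw.

apply_moves --plan '[[255,[0,0,0],0],[255,[0,0,0],0],[255,[0,0,0],0],[255,[0,0,0],0],[255,[0,0,0],0],[255,[0,0,0],0],[255,[0,0,0],0],[255,[0,0,0],0],[255,[0,0,0],0],[255,[0,0,0],0],[255,[0,0,0],0],[255,[0,0,0],0]]'

```text
time_s: 22.4
tcp_pos: [0.5154, 0.1847, 0.1456]
eef_rot: [-180.0, 0.0, 159.8]
contact_force: [-0.4, -0.3, 0.1]
gripper_width: 0.0006
```

apply_moves --plan '[[255,[0,0,0],0],[255,[0,0,0],0],[255,[0,0,0],0],[255,[0,0,0],0],[255,[0,0,0],0],[255,[0,0,0],0],[255,[0,0,0],0],[255,[0,0,0],0],[255,[0,0,0],0],[255,[0,0,0],0],[255,[0,0,0],0],[255,[0,0,0],0]]'

```text
time_s: 23.9
tcp_pos: [0.5154, 0.1847, 0.1455]
eef_rot: [-180.0, -0.0, 159.8]
contact_force: [-1.2, 0.1, -0.0]
gripper_width: 0.0006
```

apply_moves --plan '[[255,[0,0,-0.5],0],[255,[0,0,-0.9],0],[255,[0,0,-0.9],0],[255,[0,0,-0.9],0],[255,[0,0,-0.9],0],[255,[0,0,-0.9],0],[255,[0.9,0.2,0],0],[255,[0.9,0.4,0],0],[255,[0.9,0.4,0],0],[255,[0.9,0.4,0],0],[255,[0,0,0],0]]'

```text
time_s: 25.28
tcp_pos: [0.3688, 0.3144, 0.3957]
eef_rot: [180.0, -0.0, 160.0]
contact_force: [-0.3, -1.1, 0.0]
gripper_width: 0.0003
```

Run:
```python
from h import *
togo(.2,.5,.44)
```

```text
t 25.27 tcp [0.3688 0.3144 0.3957] rot [ 1.7996e+02 -2.0000e-02  1.6000e+02] F [-0.3 -1.1  0. ] w 0.0003 units [ 4.442  2.335 -0.882] q [ 64.  -2.  -7.  -0. -85. -84.]
```

apply_moves --plan '[[255,[0.7,0.4,0],0],[255,[0.7,0.4,0],0],[255,[0.7,0.4,0],0],[255,[0.7,0.4,0],0],[255,[0.7,0.4,0],0],[255,[0.6,0.3,0],0],[255,[0,0,0],0],[255,[0,0,0],0],[255,[0,0,0],0],[255,[0,0,0],0]]'

```text
time_s: 26.52
tcp_pos: [0.2188, 0.4909, 0.3958]
eef_rot: [180.0, -0.0, 159.7]
contact_force: [0.0, 0.0, 0.2]
gripper_width: 0.0006
```

Run:
```python
from h import *
from plant import viewer
togo(.2,.5,.44)
d=pickle.load(open("d0.pkl","rb"))
for n in("top","scene"):
    c=viewer.capture(n); cv2.imwrite(f"pics/{n}F.png",c["frame"])
    print(n,(cv2.absdiff(c["frame"],d[n]["frame"]).max(2)>50).sum())
    df=cv2.absdiff(c["frame"],d[n]["frame"]).max(2)
    cv2.imwrite(f"pics/{n}D.png",np.clip(df*2,0,255))
```

```text
t 26.52 tcp [0.2188 0.4909 0.3958] rot [179.98  -0.   159.71] F [0.  0.  0.2] w 0.0006 units [ 0.415  0.041 -0.884] q [  87.    4.   -1.    0.  -85. -107.]
top 5993
scene 6554
```

View pics/topF.png

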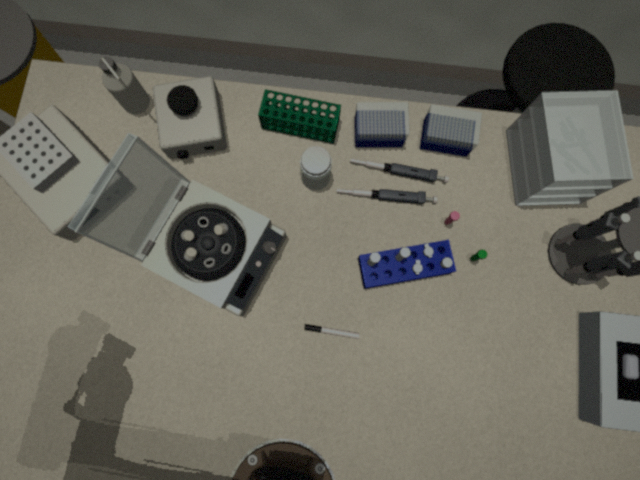

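View pics/sceneF.png

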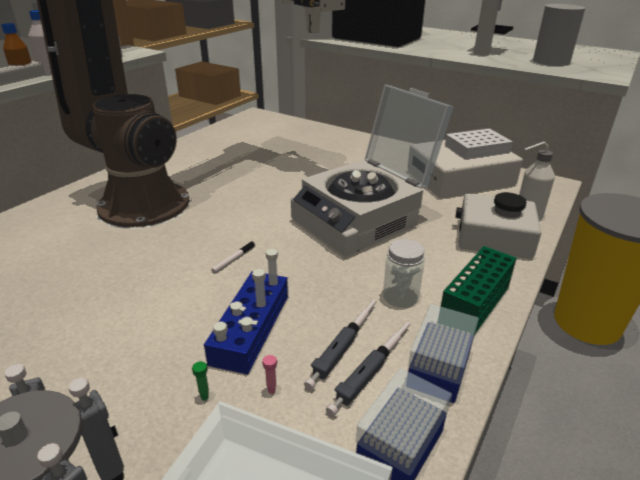

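View pics/sceneD.png

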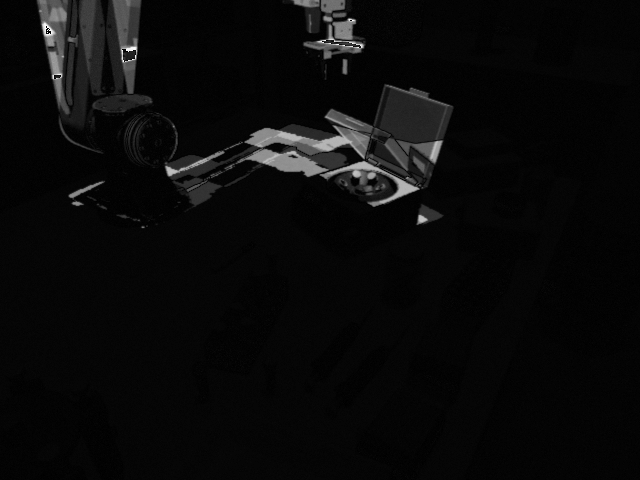

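Run:
```python
from h import *
d=pickle.load(open("d0.pkl","rb"));T=d["top"];S=d["scene"]
h=np.array([.5615,.322,.107]);ex=np.array([.345,.938])
f=cv2.imread("pics/sceneF.png");crop(f,350,75,470,195,5,"pics/z1.png");g=cv2.imread("pics/topF.png");crop(g,65,125,205,265,5,"pics/z2.png")
for a in(1.6,1.7,1.8,1.85,1.9):
    X=h.copy();X[:2]+=ex*(-.198*np.cos(a));X[2]+=.198*np.sin(a)
    ey=np.array([-.938,.345,0])*.102
    print(a,[((proj(S,X+k*ey)-[350,75])*5).round(0).tolist() for k in(1,-1)],[((proj(T,X+k*ey)-[65,125])*5).round(0).tolist() for k in(1,-1)])
```

```text
1.6 [[94.0, 53.0], [410.0, 160.0]] [[171.0, 592.0], [473.0, 104.0]]
1.7 [[123.0, 49.0], [439.0, 155.0]] [[126.0, 567.0], [428.0, 83.0]]
1.8 [[151.0, 50.0], [467.0, 154.0]] [[84.0, 545.0], [386.0, 64.0]]
1.85 [[165.0, 52.0], [480.0, 156.0]] [[64.0, 534.0], [366.0, 56.0]]
1.9 [[178.0, 55.0], [493.0, 159.0]] [[46.0, 524.0], [348.0, 48.0]]
```

View pics/z1.png

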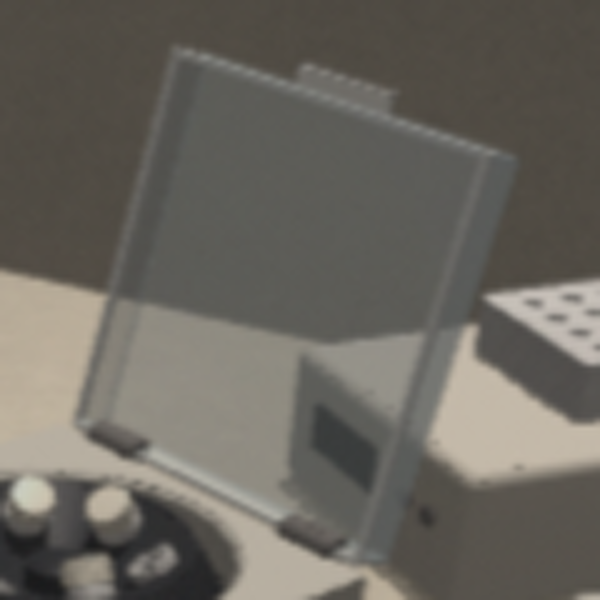

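View pics/z2.png

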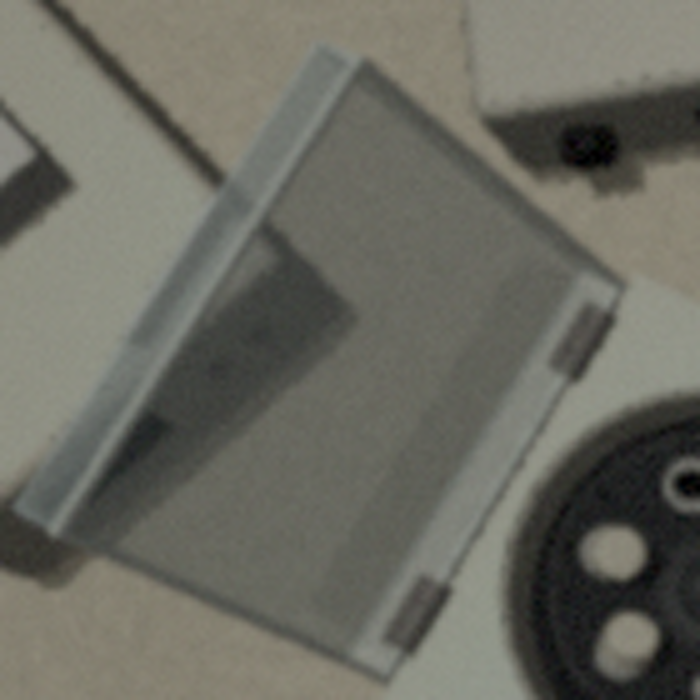

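The rim corners, at (175,50) and (487,153) in the scene crop and (60,535) and (363,60) in the top crop, match an opening angle of about 1.85. The lid is at its stop and nothing else has moved, so I hand in.

```bash
python3 -c "
from plant import close_job; print(close_job())"
```

```text
the job is handed in; nothing more can be done
None
```

The job is done and handed in at about 26.5 s on the robot's clock, well inside the 70 s limit.

- **Lid:** I swung it back with the closed fingertips until the force climbed (to about 19 N) with no further motion. In the last pictures its rim corners match an opening of about 1.85 rad, so it is open against its stop.
- **Balance tube:** I held the fingertips about 26 mm above the balance cap for 3 s. The commanded point was the average of the three cameras. They disagreed by up to 4–5 mm.
- **Empty hole:** I held about 27–28 mm above the hole across from the lone tube for 3 s. The camera estimates there differed by about 5 mm, and I aimed at their average. No contact showed in the force reading.
- **Last checks:** Before and after pictures show only the lid, the arm and their shadows changed. Nothing else on the bench moved, and the hand is well clear with no force on it.

**One slip:** on the first push, I had the hand too low. The reading showed about 11 N backwards and 12 N upwards, probably the gripper body resting on the lid. I backed off, raised it 12 mm and repeated the push; readings were then about 2 N or less until the lid neared its stop.

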